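# Close the cork crock with its inner lid and hold the outer lid up

### The job

Pick up the two nested lids together by the inner lid's neck, slide the neck over the cork crock's post and lower the pair gently until the inner lid is fully home; do not part the lids before that. Then take the outer lid alone by its collar and lift it level, straight up, until all of it is above the neck's top, leaving the inner lid seated. Finish while holding the outer lid up there, still and touching nothing else; leave the crock standing where it is and the small things around it alone.

Things in the scene. Friction and masses are not known exactly. Their poses are not given: they have to be found in the camera images.
- cork_crock: Open white stoneware crock, loose, 1.3 kg, 96 mm across, rim 70 mm up, wall 3 mm, corks on its floor. A steel post of 16 mm diameter stands in its centre, top 115 mm up, its last 10 mm tapered to 8 mm. With the inner lid home, post in neck, plug in mouth, flange on rim, that lid's origin is 58 mm above the crock's. Origin: centre of the underside, z up.
- inner_lid: Inner lid, loose, 0.14 kg, standing on the counter at the start under the outer lid. From its underside up: cork plug 82 mm across, 12 mm high; metal flange 94 mm across, 4 mm thick; central upright tubular neck, 28 mm outside, 20 mm bore open at both ends, top 69 mm up. When nested, the neck's top 26 mm stand free above the outer lid's collar. Origin: centre of the plug's underside, z up.
- outer_lid: Outer lid, loose steel, 0.13 kg, resting on the inner lid's flange, neck up through its hole with 2 mm play; slides straight up off it. Skirt 110 mm outside, 104 inside; top plate 12 to 15 mm up; round collar round the hole, 40 mm outside, 32 mm bore, top 39 mm up. Origin: centre of the skirt's lower edge, z up (4 mm above the inner lid's origin when nested).
- drip_ring: Bystander: small steel-coloured drip ring, 45 mm across, 13 mm high; origin at the centre of the underside.
- slate_wiper: Bystander: block-shaped slate wiper 52x84x26 mm; origin at the centre of the underside.
- cork: Bystander: a bottle cork standing upright, 24 mm across, 44 mm high; origin at the centre of the underside.
- chalk_stick: Bystander: chalk stick 13x60x11 mm; origin at the centre of the underside.

How it is judged:
By the outcome, as a careful person would: the job done as asked, in the order asked, and still so for the second after the job is handed in, while the arm keeps its last pose, push and grip.
It also fails if it takes over 45 s, if anything falls off the work surface, if the arm or the gripper's body presses on something with over 40 N, if the wrist force passes 120 N, or if a joint passes its speed limit or range.

### The arm

A 6-joint arm with a two-finger parallel gripper is mounted at the origin on the work surface; the furniture and walls round the work are solid. World frame = base frame: x ahead of the robot, y to its left, z up, the work surface at z = 0. Lengths are in m, angles in rad, forces in N, time in s.
With the tool pointing down it reaches from about 0.275 to 0.825 m from the base axis. Payload 4.9 kg.
Tool frame: the origin (TCP) lies midway between the tips of the shut fingers; the grasp point (between the pads) lies 19 mm behind it (grip_point_offset is the distance from the TCP to the grasp point, in m); z points along the fingers, x is the direction in which the jaws open and shut, and the axes are right-handed (so a half turn about z gives the same grasp; the last joint's range is limited). The gripper opens to 85 mm and grips with 20 to 120 N. Pads are 22 mm wide; open, the fingers measure 114 mm over their backs; the gripper's body (76 mm by 85 mm) begins 54 mm behind the grasp point. The pads swing forward as they close: fully open they stand 13 mm farther back than shut.
Start: joints at [1.177, 0.326, -0.193, 1.052, 0, 1.437], TCP at [0.141, 0.532, 0.231] pointing down, gripper open.
Joint ranges: [-2.65, 2.65], [-0.97, 1.79], [-1.3, 1.35], [-1.93, 2.1], [-1.47, 1.37], [-3.14, 3.14]. Speed limits (rad/s): [2.57, 2.57, 3.14, 3.14, 3.14, 3.14].

### API

Orientations are given as a rotation vector (axis times angle).
In Python, from cell import * gives the robot as it stands. Calls block until the motion is done:
- movep(position, orientation): joint-space move of the TCP to a pose.
- move_l(position, velocity=0.15, rot=None, until_force=None): straight line of the TCP; rot=None keeps the orientation; velocity is the mean speed in m/s. With until_force (N) it stops when the force on the tool has changed by that much, and returns True; else False.
- set_joints(angles): joint-space move.
- let_go() and grab(newtons=None): open the fingers fully, or close them until they stop; newtons is the grip in N (None keeps the last).
- sleep(seconds).
- ik(position, orientation): joint angles nearest the present ones, or None.
- get_state(): the state.
- grab_frame(name): name is "side" or "top"; returns a dict with "img" (480x640x3 uint8, red, green, blue), "fx", "fy", "cx", "cy" (pixels), "k1" (the pictures are not rectified: a ray, as slopes to the right and down, at radius r is drawn at 1 + k1 r^2 times it, then the intrinsics apply), "cam_to_world" (4x4, takes a point from camera to world coordinates). Camera axes: x right, y down, z forward; pixel columns grow to the right and rows downward; lengths in m; the calibration is good to about 2 mm. A picture is of the moment at which its call begins. There is no depth.
A pose or a line that the arm cannot do raises MotionError and nothing moves.
- sign_off(): hands the job in, once; it reports no verdict.
Trained networks look in the newest picture that a camera, given by its name, has taken for a name from the list of things; names that differ only in an ending like _2 or _b are one class to them, and where a whole thing is asked for, a point or a joint stands for the part that bears it (a point fixed in the world has none). Each returns a list of dicts, best first, with "score" (0 to 1); they miss things now and then, are a little off and sometimes report something else, mostly with a low value. They report only what shows in the picture. A call takes as long as a camera call.
- spot_in(camera, name): "centre" ([column, row] in pixels, amid what is visible of it).
- silhouettes(camera, name): "mask" (480x640 bool, what is visible of it) and "centre" ([column, row] in pixels, amid what is visible of it).
- tip_of(camera, name): "centre" ([column, row] in pixels: a listed point, or the origin of a listed thing).
The state is a dict: "clock": time; "q": joint angles; "joint_velocities": joint speeds; "tau": joint torques, N m; "position": TCP position; "eef_rot": TCP orientation; "contact_force": force on the tool from outside, world axes, zero at the start; "wrist_torque": the same for the moment, N m; "finger_gap": opening from 0.0 (shut) to 1.0 (fully open).
Only numpy, scipy, OpenCV 4.12 (cv2) and the standard library are available. Lean on these libraries where they do the work, as an engineer would, in place of code of your own. Each camera call takes 0.05 s, during which the arm holds its last target. There are 200 camera calls.

## Working session

There is one attempt and no reset: what is moved stays moved. The work goes in short steps, each a Python script; the robot and the scene stay as the last script left them, time stands still between calls to the robot, and variables do not carry over. Pictures are saved under pics/ and viewed, about 8 in all and at most 12, crops included, and the job is handed in when it is done.

```bash
ls; mkdir -p pics; python3 - <<'E'
from cell import *
import cv2,numpy as np
s=get_state();print({k:np.round(v,3).tolist() for k,v in s.items()})
ims=[]
for c in ("top","side"):
    f=grab_frame(c);print(c,f["fx"],f["fy"],f["cx"],f["cy"],f["k1"],np.round(f["cam_to_world"],3).tolist())
    cv2.imwrite(f"pics/{c}0.png",f["img"][:,:,::-1])
    for n in ["cork_crock","inner_lid","outer_lid","drip_ring","slate_wiper","cork","chalk_stick"]:
        print(n,[(np.round(d["centre"],1).tolist(),round(d["score"],2)) for d in spot_in(c,n)[:2]],[(np.round(d["centre"],1).tolist(),round(d["score"],2)) for d in tip_of(c,n)[:2]])
E
```

```text
pics
{'clock': 0.0, 'q': [1.177, 0.327, -0.194, 1.052, -0.0, 1.437], 'joint_velocities': [-0.0, 0.001, -0.001, 0.0, 0.0, 0.002], 'tau': [0.001, -44.339, 26.244, 0.016, -0.0, -0.0], 'position': [0.141, 0.531, 0.23], 'eef_rot': [2.49, 1.914, -0.002], 'contact_force': [0.606, -0.34, -0.689], 'wrist_torque': [0.015, -0.034, -0.049], 'finger_gap': 1.004}
top 484.2763969989865 484.2763969989865 320.6017374462092 230.58241744763356 -0.023069348820053435 [[-0.007, -0.998, 0.064, 0.423], [-1.0, 0.006, -0.012, 0.286], [0.012, -0.064, -0.998, 0.891], [0.0, 0.0, 0.0, 1.0]]
cork_crock [([319.8, 273.5], 0.56)] [([318.9, 269.4], 0.83)]
inner_lid [([337.8, 186.7], 0.74)] [([341.3, 193.5], 0.54)]
outer_lid [([336.7, 196.9], 0.56)] [([337.0, 192.4], 0.55)]
drip_ring [([389.8, 242.2], 0.63)] [([382.6, 245.2], 0.59)]
slate_wiper [([260.0, 221.4], 0.56)] []
cork [([383.5, 276.1], 0.59)] [([381.0, 275.0], 0.47)]
chalk_stick [([263.0, 160.5], 0.77)] [([265.0, 161.9], 0.76), ([336.4, 192.0], 0.23)]
side 591.2540064462913 591.2540064462913 307.04025869226297 245.14940228494152 -0.00340039622134038 [[-0.988, 0.117, -0.102, 0.569], [0.155, 0.742, -0.652, 0.816], [-0.001, -0.66, -0.751, 0.679], [0.0, 0.0, 0.0, 1.0]]
cork_crock [([364.5, 244.0], 0.76)] [([359.3, 265.7], 0.8)]
inner_lid [([258.1, 233.7], 0.86)] []
outer_lid [([260.7, 255.4], 0.83)] [([260.8, 254.8], 0.98)]
drip_ring [([317.9, 205.8], 0.92)] [([316.3, 209.0], 0.61), ([220.8, 337.1], 0.6)]
slate_wiper [([313.3, 329.8], 0.82)] [([307.8, 333.1], 0.57)]
cork [([352.0, 194.0], 0.6)] [([351.7, 206.1], 0.77), ([223.6, 335.4], 0.25)]
chalk_stick [([218.9, 338.0], 0.77)] [([223.9, 335.8], 0.93)]
```

View pics/top0.png

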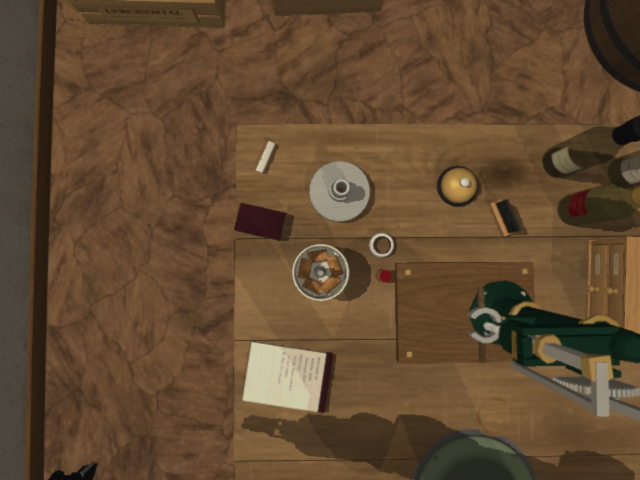

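View pics/side0.png

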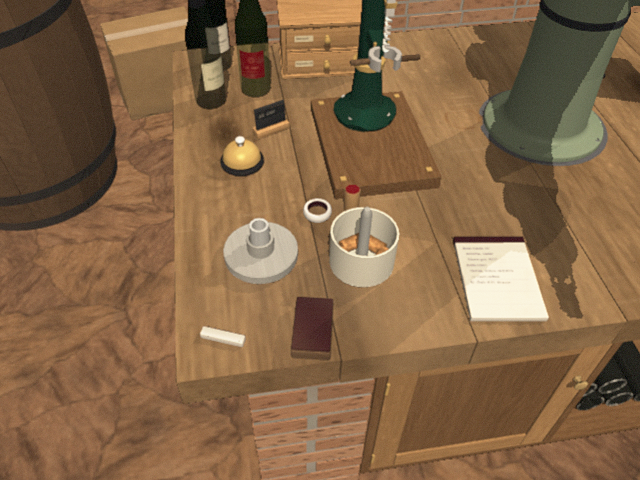

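The top view shows the lids at about (340,190), crock at (321,272), ring (382,245), cork (386,276), wiper (263,221) and chalk (265,157). The side view shows the lids at (260,250) with the neck up at (259,228), and the crock at (364,245). I'll fit silhouettes of the known shapes in both cameras.

```bash
cat > h.py <<'E'
from cell import *
import cv2,numpy as np
from scipy.optimize import minimize
from scipy.spatial.transform import Rotation as R
def proj(f,P):
    M=np.linalg.inv(f["cam_to_world"]);p=np.atleast_2d(P)@M[:3,:3].T+M[:3,3]
    s=p[:,:2]/p[:,2:];s=s*(1+f["k1"]*(s**2).sum(1,keepdims=True))
    return s*[f["fx"],f["fy"]]+[f["cx"],f["cy"]]
def unproj(f,uv,z):
    d=(np.array(uv,float)-[f["cx"],f["cy"]])/[f["fx"],f["fy"]];s=d.copy()
    for _ in range(5): s=d/(1+f["k1"]*(s@s))
    C=np.array(f["cam_to_world"]);r=C[:3,:3]@[s[0],s[1],1];o=C[:3,3]
    return o+r*(z-o[2])/r[2]
A=np.linspace(0,2*np.pi,48)
def circ(x,y,z,r): return np.c_[x+r*np.cos(A),y+r*np.sin(A),0*A+z]
CROCK=[(0,.070,.048,.048),(.07,.105,.008,.008),(.105,.115,.008,.004)]
LIDS=[(0,.012,.041,.041),(.004,.019,.055,.055),(.019,.043,.020,.020),(.043,.069,.014,.014)]
def render(f,x,y,model,z=0,S=4):
    m=np.zeros((480*S,640*S),np.uint8)
    for a,b,r,q in model:
        p=proj(f,np.r_[circ(x,y,z+a,r),circ(x,y,z+b,q)])
        h=cv2.convexHull(((p+.5)*S-.5).round().astype(np.int32));cv2.fillConvexPoly(m,h,1)
    return cv2.resize(m.astype(np.float32),(640,480),interpolation=cv2.INTER_AREA)
def fit(fs,masks,x0,model,z=0):
    def c(p): return sum(np.abs(render(f,p[0],p[1],model,z)-m).sum()/m.sum() for f,m in zip(fs,masks))
    o=minimize(c,x0,method="Nelder-Mead",options=dict(initial_simplex=np.array(x0)+[[0,0],[.008,0],[0,.008]],xatol=1e-4,fatol=1e-4))
    return o.x.round(4),round(o.fun,3)
def mask(c,n): 
    d=silhouettes(c,n); return d[0]["mask"].astype(np.float32) if d else np.zeros((480,640),np.float32)
E
python3 - <<'E'
from h import *
fs={c:grab_frame(c) for c in("top","side")};mc={};ml={}
for c in fs: mc[c]=mask(c,"cork_crock");ml[c]=np.maximum(mask(c,"inner_lid"),mask(c,"outer_lid"));print(c,mc[c].sum(),ml[c].sum())
for n,m,M,x0 in(("crock",mc,CROCK,(.36,.29)),("lids",ml,LIDS,(.49,.25))):
    for cs in(["top"],["side"],["top","side"]): print(n,cs,fit([fs[c] for c in cs],[m[c] for c in cs],x0,M))
for n,z in(("drip_ring",.0065),("slate_wiper",.013),("cork",.022),("chalk_stick",.005)):
    print(n,[unproj(fs[c],d["centre"],z).round(3)[:2].tolist() for c in fs for d in spot_in(c,n)[:1]])
v=[]
for c in fs:
    im=fs[c]["img"][:,:,::-1].copy()
    u,w=proj(fs[c],[.43,.27,.04])[0].astype(int);a=im[w-85:w+85,u-90:u+90]
    v.append(cv2.resize(a,None,fx=2.2,fy=2.2,interpolation=cv2.INTER_CUBIC)); print(c,"crop origin",u-90,w-85)
    for n,M,x in(("c",mc,0),):pass
cv2.imwrite("pics/crop.png",np.hstack(v))
E
```

```text
top 2438.0 2824.0
side 4691.0 3683.0
crock ['top'] (array([0.4056, 0.2766]), np.float64(0.051))
crock ['side'] (array([0.4018, 0.2726]), np.float64(0.03))
crock ['top', 'side'] (array([0.4036, 0.2758]), np.float64(0.133))
lids ['top'] (array([0.5509, 0.2404]), np.float64(0.041))
lids ['side'] (array([0.5479, 0.2387]), np.float64(0.036))
lids ['top', 'side'] (array([0.5495, 0.2394]), np.float64(0.126))
drip_ring [[0.438, 0.157], [0.448, 0.149]]
slate_wiper [[0.496, 0.389], [0.499, 0.388]]
cork [[0.396, 0.162], [0.39, 0.148]]
chalk_stick [[0.609, 0.378], [0.615, 0.378]]
top crop origin 233 172
side crop origin 253 160
```

View pics/crop.png

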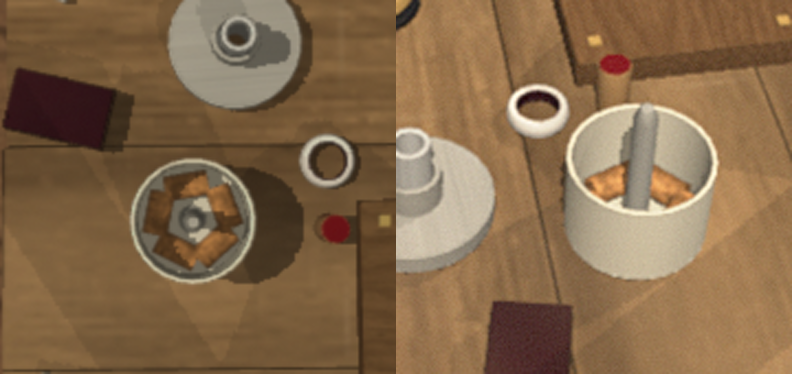

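The crop shows the post standing upright in the crock, with the two cameras agreeing within 2–4 mm. The relative offset from crock to lids agrees to about 1.5 mm, and I'll re-measure it once the lids are in hand. Next I check the furniture and IK, then hover over the neck.

```bash
cat >> h.py <<'E'
def rot(a): # tool down, jaw axis at world angle a
    return (R.from_euler("z",a)*R.from_euler("x",np.pi)).as_rotvec()
E
python3 - <<'E'
from h import *
s=get_state();print("clock",s["clock"], R.from_rotvec(s["eef_rot"]).as_matrix().round(2).tolist())
f=grab_frame("side");print("machine base",unproj(f,(365,110),.03).round(3), "bell",unproj(f,(242,165),.02).round(3))
for p in((.5495,.2395,.2),(.5495,.2395,.046),(.4035,.275,.2),(.4035,.275,.104),(.4035,.275,.17)):
    for a in (-np.pi/4,0,np.pi/4,np.pi/2):
        q=ik(p,rot(a)); print(p,round(a,2),None if q is None else np.round(q,2).tolist())
E
```

```text
clock 2.3 [[0.26, 0.97, 0.0], [0.97, -0.26, 0.0], [0.0, 0.0, -1.0]]
machine base [ 0.325 -0.056  0.03 ] bell [0.56  0.049 0.02 ]
(0.5495, 0.2395, 0.2) -0.79 [0.29, 0.44, -0.11, 1.03, 0.0, 2.64]
(0.5495, 0.2395, 0.2) 0 [0.29, 0.44, -0.11, 1.03, 0.0, 1.86]
(0.5495, 0.2395, 0.2) 0.79 [0.29, 0.44, -0.11, 1.03, 0.0, 1.07]
(0.5495, 0.2395, 0.2) 1.57 [0.29, 0.44, -0.11, 1.03, 0.0, 0.29]
(0.5495, 0.2395, 0.046) -0.79 [0.29, 0.59, -0.29, 0.69, 0.0, 2.64]
(0.5495, 0.2395, 0.046) 0 [0.29, 0.59, -0.29, 0.69, 0.0, 1.86]
(0.5495, 0.2395, 0.046) 0.79 [0.29, 0.59, -0.29, 0.69, 0.0, 1.07]
(0.5495, 0.2395, 0.046) 1.57 [0.29, 0.59, -0.29, 0.69, 0.0, 0.29]
(0.4035, 0.275, 0.2) -0.79 [0.45, 0.24, -0.4, 0.93, 0.0, 2.8]
(0.4035, 0.275, 0.2) 0 [0.45, 0.24, -0.4, 0.93, 0.0, 2.02]
(0.4035, 0.275, 0.2) 0.79 [0.45, 0.24, -0.4, 0.93, 0.0, 1.23]
(0.4035, 0.275, 0.2) 1.57 [0.45, 0.24, -0.4, 0.93, 0.0, 0.45]
(0.4035, 0.275, 0.104) -0.79 [0.45, 0.35, -0.53, 0.7, 0.0, 2.8]
(0.4035, 0.275, 0.104) 0 [0.45, 0.35, -0.53, 0.7, 0.0, 2.02]
(0.4035, 0.275, 0.104) 0.79 [0.45, 0.35, -0.53, 0.7, 0.0, 1.23]
(0.4035, 0.275, 0.104) 1.57 [0.45, 0.35, -0.53, 0.7, 0.0, 0.45]
(0.4035, 0.275, 0.17) -0.79 [0.45, 0.27, -0.44, 0.86, 0.0, 2.8]
(0.4035, 0.275, 0.17) 0 [0.45, 0.27, -0.44, 0.86, 0.0, 2.02]
(0.4035, 0.275, 0.17) 0.79 [0.45, 0.27, -0.44, 0.86, 0.0, 1.23]
(0.4035, 0.275, 0.17) 1.57 [0.45, 0.27, -0.44, 0.86, 0.0, 0.45]
```

```bash
python3 - <<'E'
from h import *
a=np.pi/4;x,y=.5495,.2395
def st(t): s=get_state();print(t,round(s["clock"],2),np.round(s["position"],4),np.round(s["contact_force"],1),round(s["finger_gap"],3))
movep((x,y,.15),rot(a));st("hover")
print(move_l((x,y,.047),.08,until_force=8));st("down")
grab(50);sleep(.2);st("grip")
move_l((x,y,.06),.05);st("lift13")
fs=[]
for c in("top","side"):
    f=grab_frame(c);u,w=proj(f,[x,y,.05])[0].astype(int);i=f["img"][max(w-100,0):w+80,u-90:u+90,::-1];fs.append(cv2.resize(i,(400,400)))
cv2.imwrite("pics/grip.png",np.hstack(fs))
E
```

```text
hover 4.19 [0.549  0.2405 0.1502] [-0.   0.3 -0.4] 0.998
False
down 5.63 [0.55   0.2396 0.0476] [0.1 0.5 0.6] 0.999
grip 6.41 [0.5494 0.2393 0.0473] [-3.2 -2.1  5.6] 0.316
lift13 6.82 [0.5498 0.2397 0.0602] [ 0.3 -0.3 -3.3] 0.31
```

View pics/grip.png

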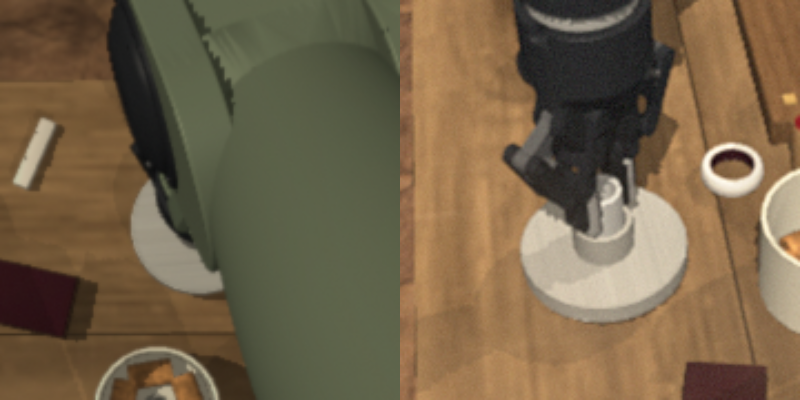

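The side view shows both lids hanging level, with the fingers on the neck just above the collar and clear of the ring and crock. Now I carry the pair above the post and re-measure.

```bash
cat >> h.py <<'E'
def st(t): s=get_state();print(t,round(s["clock"],2),np.round(s["position"],4),np.round(s["contact_force"],1),np.round(s["wrist_torque"],2),round(s["finger_gap"],3))
def fitlid(f,m,x0,z):
    ign=render(f,*x0,[(.019,.25,.034,.06)],z)>0
    def c(p): return np.abs(render(f,p[0],p[1],[(.004,.019,.055,.055)],z)-m)[~ign].sum()/m.sum()
    o=minimize(c,x0,method="Nelder-Mead",options=dict(initial_simplex=np.array(x0)+[[0,0],[.008,0],[0,.008]],xatol=1e-4,fatol=1e-4));return o.x.round(4),round(o.fun,3)
E
python3 - <<'E'
from h import *
f=grab_frame("side");m=mask("side","outer_lid");s=get_state()
print("side lid at lift",fitlid(f,m,s["position"][:2],s["position"][2]-.0473),s["position"].round(4) if hasattr(s["position"],"round") else s["position"])
x,y=.5495,.2395;move_l((x,y,.18),.12)
move_l((.4038,.2745,.18),.12);sleep(.3);st("hover")
v=[]
for c in("side","top"):
    f=grab_frame(c);m=mask(c,"outer_lid");s=get_state()
    print(c,fitlid(f,m,s["position"][:2],s["position"][2]-.0473),m.sum())
    im=f["img"][:,:,::-1].copy()
    for p in(circ(*s["position"][:2],.133+.019,.055),circ(*s["position"][:2],.133+.004,.055)):
        cv2.polylines(im,[proj(f,p).round().astype(np.int32)],True,(0,0,255),1)
    u,w=proj(f,[.404,.275,.1])[0].astype(int);i=im[max(w-110,0):w+90,u-100:u+100];v.append(cv2.resize(i,(400,400)))
cv2.imwrite("pics/hov.png",np.hstack(v))
E
```

```text
side lid at lift (array([0.5486, 0.2382]), np.float64(0.018)) [0.5492 0.2394 0.0597]
hover 9.87 [0.404  0.2744 0.1799] [ 0.1 -0.6 -2.9] [-0.05 -0.01 -0.03] 0.312
side (array([0.4028, 0.2735]), np.float64(0.014)) 4010.0
top (array([0.4038, 0.2745]), np.float64(nan)) 0.0h.py:35: RuntimeWarning: invalid value encountered in scalar divide
  def c(p): return np.abs(render(f,p[0],p[1],[(.004,.019,.055,.055)],z)-m)[~ign].sum()/m.sum()
```

View pics/hov.png

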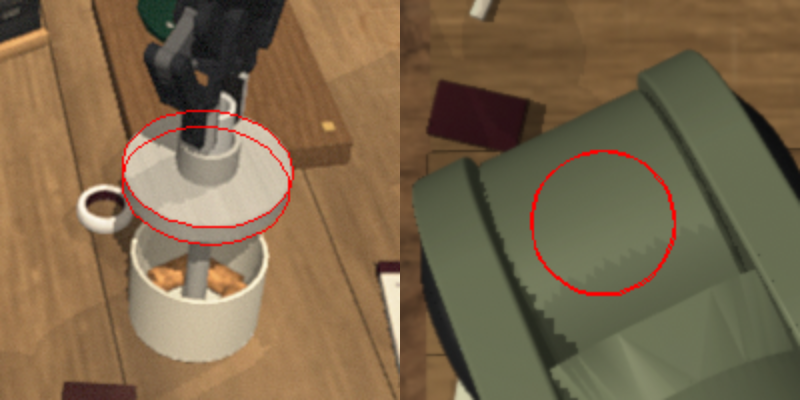

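The red model outline matches the lids in the side view, with the post visible below the centre. The combined offset estimate is under about 1 mm from the current position. I descend in guarded steps, watching the side forces.

```bash
python3 - <<'E'
from h import *
x,y=.4036,.2744
move_l((x,y,.18),.05);sleep(.2);st("h")
for z in(.165,.150,.140,.130,.120,.112):
    r=move_l((x,y,z),.03,until_force=6);sleep(.1);st((z,r))
    if r: break
v=[]
for c in("side",):
    f=grab_frame(c);u,w=proj(f,[.404,.275,.1])[0].astype(int);v.append(cv2.resize(f["img"][max(w-120,0):w+100,u-110:u+110,::-1],(500,500)))
cv2.imwrite("pics/desc.png",np.hstack(v))
E
```

```text
h 10.52 [0.4036 0.2744 0.18  ] [ 0.7  0.9 -3.4] [0.   0.   0.01] 0.308
(0.165, False) 11.27 [0.4038 0.2745 0.1652] [-0.8 -0.4 -2.9] [ 0.04  0.04 -0.03] 0.313
(0.15, False) 12.02 [0.4037 0.2745 0.1501] [ 0.8  0.8 -3.5] [ 0.   -0.02 -0.01] 0.308
(0.14, False) 12.6 [0.4037 0.2744 0.14  ] [ 0.9 -0.4 -2.6] [ 0.01 -0.01  0.03] 0.312
(0.13, False) 13.18 [0.4037 0.2744 0.13  ] [ 0.6  0.9 -3.1] [-0.05  0.02 -0.04] 0.307
(0.12, False) 13.77 [0.4037 0.2744 0.12  ] [-0.5  0.2 -1.8] [0.05 0.04 0.02] 0.308
(0.112, False) 14.28 [0.4036 0.2744 0.112 ] [-0.4 -0.6 -3.7] [0.05 0.01 0.07] 0.317
```

View pics/desc.png

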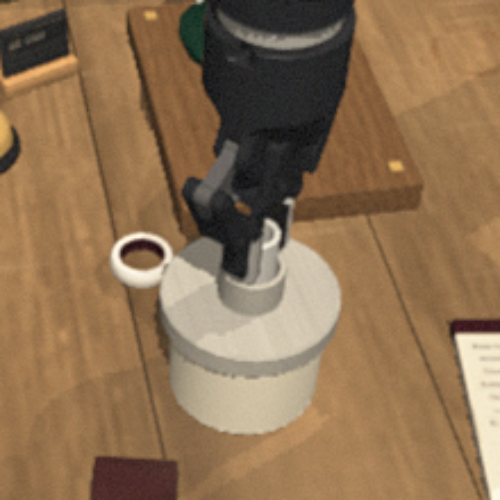

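The picture shows the skirt already around the crock's rim, with no side load. I lower the last few millimetres slowly until contact.

```bash
python3 - <<'E'
from h import *
x,y=.4036,.2744
r=move_l((x,y,.100),.012,until_force=7);sleep(.2);st(r)
f=grab_frame("side")
m=mask("side","outer_lid");print(fitlid(f,m,(x,y),.058))
E
```

```text
True 15.18 [0.4035 0.2743 0.1052] [-1.2 -0.4  4.8] [-0.05  0.07  0.02] 0.315
(array([0.3165, 0.0371]), np.float64(1.0))
```

Contact came at TCP z = 0.1052 against 0.1053 expected, so the inner lid is home. Next I release the neck and grip the collar.

```bash
python3 - <<'E'
from h import *
x,y=.4036,.2744
let_go();sleep(.2);st("open")
f=grab_frame("side");u,w=proj(f,[.404,.275,.1])[0].astype(int);a=f["img"][max(w-120,0):w+100,u-110:u+110,::-1]
r=move_l((x,y,.0805),.04,until_force=6);sleep(.1);st(("down",r))
if not r:
    grab(45);sleep(.2);st("grip")
f=grab_frame("side");b=f["img"][max(w-120,0):w+100,u-110:u+110,::-1]
cv2.imwrite("pics/coll.png",cv2.resize(np.hstack([a,b]),(800,400)))
E
```

```text
open 16.08 [0.4025 0.2739 0.1042] [ 0.5 -0.8  0.2] [ 0.03 -0.02  0.02] 1.0
('down', False) 16.98 [0.4038 0.2745 0.0807] [-0.   0.2 -0.2] [-0.04 -0.01  0.02] 0.998
grip 17.68 [0.4037 0.2745 0.0809] [-1.5 -0.9  5.8] [-0.15  0.28 -0.1 ] 0.444
```

View pics/coll.png

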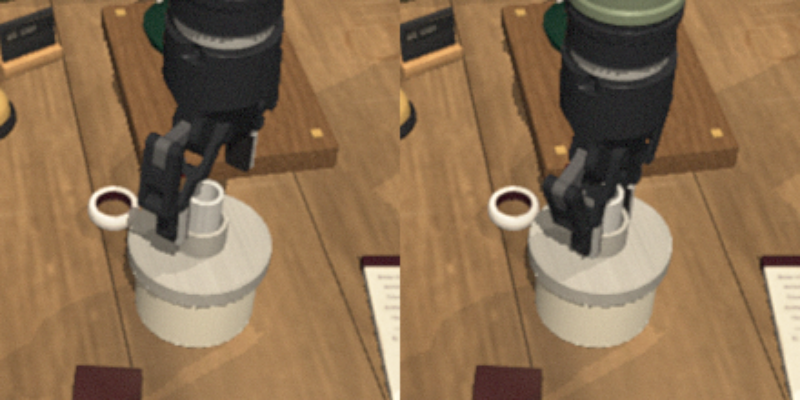

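The left view shows the inner lid seated and the neck free. The right view shows the fingers on the collar, with a gap of about 38–40 mm. I lift slowly and check the load as I go.

```bash
python3 - <<'E'
from h import *
x,y=.4037,.2745
for z in(.086,.1,.12,.145,.168):
    r=move_l((x,y,z),.04,until_force=12);sleep(.1);st((z,r))
    if r: break
f=grab_frame("side");u,w=proj(f,[.404,.275,.12])[0].astype(int);a=f["img"][max(w-120,0):w+110,u-115:u+115,::-1].copy()
print(fitlid(f,mask("side","outer_lid"),(x,y),.168-.0805+.058))
print("crock",[ (d["centre"],d["score"]) for d in spot_in("side","cork_crock")[:1]])
for p in(circ(x,y,.070,.047),circ(x,y,.074,.047),circ(x,y,.127,.014)):
    b=f["img"]
b=a.copy()
for p in(circ(x,y,.074,.047),circ(x,y,.127,.014)):
    cv2.polylines(b,[(proj(f,p)-[u-115,max(w-120,0)]).round().astype(np.int32)],True,(0,0,255),1)
cv2.imwrite("pics/lift.png",cv2.resize(np.hstack([a,b]),(800,400)))
E
```

```text
(0.086, False) 18.12 [0.4036 0.2744 0.0858] [ 0.5 -0.1 -1.6] [-0.02 -0.05 -0.06] 0.443
(0.1, False) 18.72 [0.4036 0.2745 0.1   ] [ 0.2  0.2 -1.3] [-0.06 -0.01 -0.  ] 0.445
(0.12, False) 19.47 [0.4035 0.2744 0.1198] [-1.   0.1 -0.3] [ 0.02 -0.01  0.02] 0.444
(0.145, False) 20.34 [0.4035 0.2744 0.1447] [ 0.1 -0.3 -1.6] [0.06 0.01 0.02] 0.44
(0.168, False) 21.17 [0.4035 0.2744 0.1678] [-0.9 -0.2 -0.9] [-0.04 -0.06  0.06] 0.443
(array([0.4022, 0.2739]), np.float64(0.018))
crock [([362.3, 265.8], 0.55)]
```

View pics/lift.png

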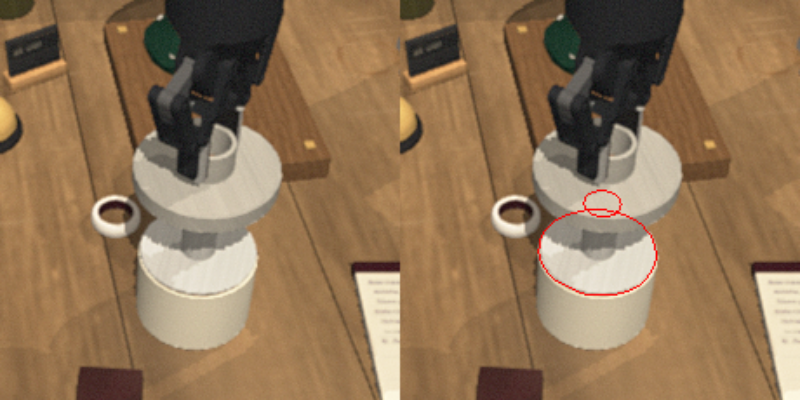

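The picture shows the inner lid seated flush on the crock's rim. The outer lid is held level, with its skirt at about z 0.149 against the neck top at 0.127. Handing in.

```bash
python3 - <<'E'
from h import *
sleep(.5);st("end");sign_off()
E
```

```text
end 21.82 [0.4037 0.2745 0.168 ] [-0.2 -0.3 -1.4] [-0.04  0.01  0.02] 0.445
the job is handed in; nothing more can be done
```

The job is done and handed in at about 22 s of the 45 s allowed. I lifted both lids together by the neck, lowered them over the post, and then lifted the outer lid off by its collar, leaving the inner lid seated.

**Seating:** contact came at TCP z 0.1052, against 0.1053 expected for fully home. There was almost no side force on the way down. The last picture shows the flange flush on the crock's rim.

**Final hold:** the force on the tool is −1.4 N, which matches the outer lid's own weight. In the side view the lid is level. Its skirt edge should be at about z 0.149, 22 mm above the neck's top at 0.127.

**Checks that failed or disagreed:**
- The two cameras differed by 2–4 mm on absolute positions, so I worked from offsets between things instead.
- One network lookup of the outer lid, just after seating, gave a nonsense position and I ignored it.
- The arm hid the lids from the top camera once they were over the crock, so the later pictures are from the side only.
- I did not re-measure the crock or the small things afterwards. In the last side picture the seated lid lines up with the crock's measured place. The drip ring looks unmoved, but the other small things are cut off or out of that crop.

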